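Hold a glass strip in the scoring board

ROBOT

A 6-joint arm with a two-finger parallel gripper is mounted at the origin on a cart in front of the work surface, level with it; the furniture and walls round the work are solid. World frame = base frame: x ahead of the robot, y to its left, z up, the work surface at z = 0. Lengths are in m, angles in rad, forces in N, time in s.
With the tool pointing down it reaches from about 0.35 to 0.85 m from the base axis. Payload 8.1 kg.
Tool frame: the origin (TCP) lies between the finger pads; the fingertips stand 11 mm ahead of it and the grasp point (between the pads) lies 8 mm behind it; y points along the fingers, x is the direction in which the jaws open and shut, and the axes are right-handed (so a half turn about y gives the same grasp; the last joint's range is limited). The gripper opens to 93 mm and grips with 3 to 60 N. Pads are 15 mm wide; open, the fingers measure 128 mm over their backs; the gripper's body (75 mm by 188 mm) begins 65 mm behind the grasp point.
Start: joints at [1.032, 0.13, 1.488, -0, 1.523, -0.085], TCP at [0.263, 0.539, 0.23] pointing down, gripper open.
Joint ranges: [-2.96, 2.96], [-0.89, 2.26], [0.02, 2.5], [-1.34, 4.48], [0, 2.73], [-2.66, 2.66]. Speed limits (rad/s): [2.39, 2.39, 2.79, 3.14, 3.14, 3.14].

INTERFACE

Orientations are given as a rotation vector (axis times angle).
In Python, from plant import readout, optics, robot gives the robot as it stands.
- The arm moves only by the shell command python3 -m creep 'ROWS' [FORCE]. ROWS is JSON, a list that holds one entry, the list of rows, each a list of 7 numbers: the closure, from 0 (fully open) to 1 (shut), then the shift along the tool's x, y, z in cm, then the turn, a rotation vector about the tool's x, y, z in degrees. In form: [[[grip, x, y, z, wx, wy, wz], ...]]. A call has exactly 8 rows; each row shifts and turns the pose as measured when the row begins, along the tool's axes as they then stand; what a row does not reach is not made up. A row lasts 1/10 s, in which the tool goes at most 50 mm and 8.59 degrees, less where a joint would pass 70% of its speed; a pose out of reach is approached as far as the arm can. A call is refused whole if a number of a shift passes 5 or a number of a turn 8.59, either way. A call with a gripper value outside its range is refused whole. The fingers move at their own pace and stop on an object; FORCE is the grip in N (left out, the last holds). Time passes only in rows, so rows that do not move let the fingers close, or fill a call up. It gives the time, the measured TCP pose, the force and the opening at its end, in the units of the state.
- readout.read_state(): the state, without advancing time (a new reading comes with each control period).
- optics.read_camera(name): name is "scene" or "top" or "wrist"; returns a dict with "frame" (400x640x3 uint8, red, green, blue), "depth" (400x640 float32, m along the optical axis (not along the pixel's ray), 0 where there is no reading), "intrinsics" (3x3 intrinsics, pixels), "R" (3x3) and "t" (3): a world point X has camera coordinates R X + t. Camera axes: x right, y down, z forward; pixel columns grow to the right and rows downward; lengths in m; the calibration is good to about 2 mm. A picture is of the moment at which its call begins.
- robot.close_job(): hands the job in, once; it reports no verdict.
The state is a dict: "t": time; "q": joint angles; "dq": joint speeds; "joint_torque": joint torques, N m; "tool_pos": TCP position; "orientation": TCP orientation; "force": force on the tool from outside, world axes, zero at the start; "wrist_torque": the same for the moment, N m; "opening": finger opening in m.
Only numpy, scipy, OpenCV 4.12 (cv2) and the standard library are available. Lean on these libraries where they do the work, as an engineer would, in place of code of your own. Each camera call takes 0.05 s, during which the arm holds its last target. There are 200 camera calls.

TASK

Pull open the upper drawer of the small grey drawer unit, take out the straight strip of slab glass and lay it on the plywood scoring board. Bring it home lengthways into the corner, one long edge flush along the metal fence and one end up against the wooden stop block, then with a slanting push press it firmly against the fence and down on the board at once, ready to be scored. Finish still holding that push; leave the heart-shaped piece in the drawer and the other things on the bench where they are.

Things in the scene. Friction and masses are not known exactly. Their poses are not given: they have to be found in the camera images.
- drawer_unit: small two-drawer unit of grey painted steel, 135 deep x 210 wide x 108 mm high, fixed on the bench to the right. Origin: centre of its underside; its front looks along its own -x (towards the robot). Upper drawer: floor top 63 mm above the bench, side walls up to 90 mm, front panel up to 104 mm, clear inside 188 mm wide (y) x 109 mm deep
- upper_drawer (a joint): opening of the upper drawer in m: 0 shut, 0.105 fully out; it slides towards its own front (the unit's -x) against about 1.5 N of friction and stays where it is left. It starts 0 to 6 mm open
- upper_drawer_knob (a point): centre of the knob head of the upper drawer: a dark turned steel knob, head 20 mm across and 14 mm long, on a 12 mm stem; this point is 18 mm in front of the drawer's front and 81 mm above the bench. It moves with the drawer; axes as the unit's
- lower_drawer: the lower drawer, same make, not needed; axes and origin of the unit, 9.5 mm above its underside
- strip_mid (a point): middle of the underside of the workpiece: a straight strip of clear pale slab glass, 87 long x 22.5 wide x 13 mm thick, 60 g, long edges parallel, ends roughly cut (their foremost corners 43.5 mm from the middle). y runs along the long edges, x across, z up. It starts lying across the upper drawer, its middle 44 to 56 mm behind the front panel (so 45 mm or more before the unit when fully open)
- glass_strip: the same strip as a body (same origin; its own axes stand 0.0475 rad anticlockwise of strip_mid's)
- score_board: scoring board, fixed on the bench: plywood bed 130 (x) x 220 (y) mm whose top is 18 mm above the bench, an aluminium fence along its far (+x) edge and a hardwood stop block at its left (+y) end. Origin: on the bench under the middle of the bed; x across the board to the fence, y along the fence to the stop
- corner (a point): inner corner where bed top, fence face and stop face meet, 18 mm above the bench, 50 mm (x) and 75 mm (y) from the board's origin; axes as the board's: fence face x = 0, stop face y = 0, bed top z = 0. The strip belongs at negative x and y, its middle 11.5 mm from the fence face and 43.5 mm from the stop face
- bed: the plywood bed of the board; origin and axes of the board. Glass drags on it (friction about 0.5 to 0.7 of the downward force), so a push that is mostly downward hardly reaches the fence
- fence: the fence: an aluminium bar 15 x 20 mm, 220 mm long, along the far edge of the bed, standing 20 mm above the bed; origin and axes of the board
- stop_block: the stop: a hardwood block 48 (x) x 30 (y) mm, 18 mm above the bed, touching the fence at its left end; origin and axes of the board
- teal_heart: bystander in the upper drawer: a small heart-shaped piece of glass, 35 x 36 x 14 mm, to the right of the strip; origin at its underside
- blue_piece_d: bystander: wedge-shaped piece of slab glass, 57 x 73 x 19 mm, lying on the bench to the right of the drawer unit; origin under its middle
- film_carton: bystander: long carton, 46 x 165 x 42 mm, lying behind the board; origin under its middle

How it is judged:
By the outcome, as a careful person would: the job done as asked, in the order asked, and still so for the second after the job is handed in, while the arm keeps its last pose, push and grip.
It also fails if it takes over 62 s, if anything falls off the work surface, if the arm or the gripper's body presses on something with over 40 N, if the wrist force passes 120 N, or if a joint passes its speed limit or range.

## Working session

There is one attempt and no reset: what is moved stays moved. The work goes in short steps, Python scripts to look and compute and a shell command to move; the robot and the scene stay as the last step left them, time stands still between calls to the robot, and variables do not carry over. Pictures are saved under pics/ and viewed, about 8 in all and at most 12, crops included, and the job is handed in when it is done.

```bash
ls; mkdir -p pics; cat > h.py <<'E'
import numpy as np, cv2
from plant import readout, optics, robot
from scipy.spatial.transform import Rotation as Ro
def cam(n,save=None):
    c=optics.read_camera(n)
    if save: cv2.imwrite('pics/'+save+'.png',c['frame'][:,:,::-1])
    np.savez('/tmp/'+n+'.npz',**c); return c
def ray(c,u,v,z):
    "pixel -> world point on plane height z"
    R,t,K=c['R'],c['t'],c['intrinsics']; o=-R.T@t
    d=R.T@np.linalg.inv(K)@np.array([u,v,1.]); return o+d*(z-o[2])/d[2]
def proj(c,X):
    p=c['intrinsics']@(c['R']@np.asarray(X,float)+c['t']); return p[:2]/p[2]
def cloud(c):
    d=c['depth'];v,u=np.mgrid[:400,:640];K=c['intrinsics']
    P=np.stack([(u-K[0,2])/K[0,0]*d,(v-K[1,2])/K[1,1]*d,d],-1)
    W=(P-c['t'])@c['R']; W[d==0]=np.nan; return W
E
python3 - <<'E'
from h import *
s=readout.read_state()
print({k:np.round(v,3) for k,v in s.items()})
print(Ro.from_rotvec(s['orientation']).as_matrix().round(3))
a=cam('top','top0');b=cam('scene','scene0')
for c in(a,b): print((-c['R'].T@c['t']).round(3),c['R'].round(2).tolist(),c['intrinsics'][0])
E
```

```text
pics
{'t': np.float64(0.0), 'q': array([ 1.032,  0.131,  1.489, -0.   ,  1.523, -0.085]), 'dq': array([ 0.003, -0.001,  0.002, -0.001,  0.001,  0.001]), 'joint_torque': array([-0.0000e+00, -5.5986e+01, -4.9175e+01,  7.7000e-02,  3.5000e-02,
       -0.0000e+00]), 'tool_pos': array([0.263, 0.539, 0.229]), 'orientation': array([-1.391, -0.868,  0.87 ]), 'force': array([ 0.588, -0.551, -0.067]), 'wrist_torque': array([ 0.01 , -0.005, -0.01 ]), 'opening': np.float64(0.093)}
[[ 0.438 -0.001 -0.899]
 [ 0.899 -0.002  0.438]
 [-0.002 -1.     0.   ]]
[ 0.424 -0.156  1.396] [[-0.02, -1.0, 0.01], [-0.99, 0.02, -0.12], [0.12, -0.01, -0.99]] [492.61028899   0.         317.23574094]
[ 0.055 -0.886  0.625] [[0.81, -0.58, 0.0], [-0.3, -0.42, -0.85], [0.5, 0.69, -0.52]] [370.97716213   0.         317.22577849]
```

View pics/top0.png

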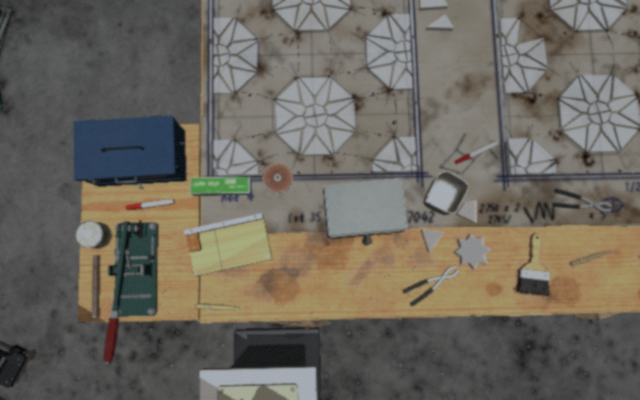

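View pics/scene0.png

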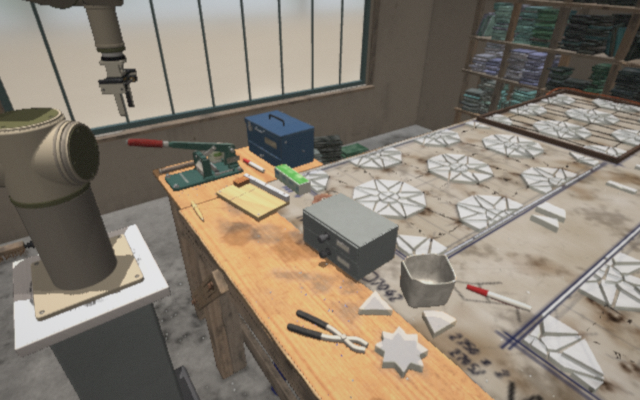

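The top view shows the drawer unit at about (325-408, 180-237) with its knob at (367,240). The board is at (185-271, 213-275), with the fence along its upper edge and the stop at (193,240). Next I measure these with depth.

```bash
python3 - <<'E'
from h import *
c=dict(np.load('/tmp/top.npz'));W=cloud(c);Z=W[...,2]
v,u=np.mgrid[:400,:640]
def rect(m,z,n):
    k=cv2.connectedComponentsWithStats(m.astype(np.uint8))[1:3]
    i=1+np.argmax(k[1][1:,4]);ct=max(cv2.findContours((k[0]==i).astype(np.uint8),0,2)[0],key=cv2.contourArea)
    P=np.array([ray(c,*p[0],z)[:2] for p in ct],np.float32)
    print(n,k[1][i,4],'z',np.nanmedian(Z[k[0]==i]).round(4)); r=cv2.minAreaRect(P); print(r, cv2.boxPoints(r).round(4).tolist())
reg=lambda a,b,e,f:(u>a)&(u<b)&(v>e)&(v<f)
print('bench',np.nanmedian(Z[250:300,290:340]))
rect(reg(310,420,165,250)&(Z>.095)&(Z<.12),.108,'unit')
rect(reg(170,285,200,290)&(Z>.010)&(Z<.025),.018,'bed')
rect(reg(170,285,200,290)&(Z>.030),.037,'fence+stop')
im=c['frame'][195:290,170:420]; cv2.imwrite('pics/top0c.png',cv2.resize(im[:,:,::-1],None,fx=3.2,fy=3.2,interpolation=2))
E
```

```text
bench 0.00039092524934666466
unit 4175 z 0.108
((0.5746746063232422, -0.2977530062198639), (0.14092527329921722, 0.21024462580680847), 4.193364143371582) [[0.4966999888420105, -0.1981000006198883], [0.5120999813079834, -0.4077000021934509], [0.6525999903678894, -0.39739999175071716], [0.6373000144958496, -0.18780000507831573]]
bed 3050 z 0.0186
((0.4826725125312805, 0.07681583613157272), (0.11668753623962402, 0.22049175202846527), 11.048354148864746) [[0.4043000042438507, 0.1738000065088272], [0.4465000033378601, -0.04259999841451645], [0.5611000061035156, -0.02019999921321869], [0.5188000202178955, 0.19619999825954437]]
fence+stop 651 z 0.0379
((0.5221529006958008, 0.08491678535938263), (0.06356200575828552, 0.22033007442951202), 11.081308364868164) [[0.4697999954223633, 0.18690000474452972], [0.5120999813079834, -0.02930000051856041], [0.5745000243186951, -0.017100000753998756], [0.5321999788284302, 0.19910000264644623]]
```

View pics/top0c.png

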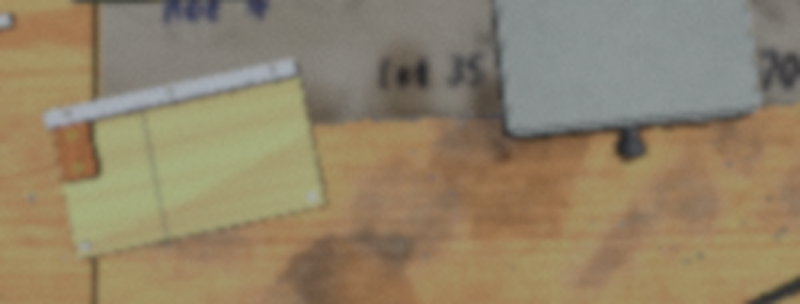

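The crop confirms the fence (white bar, yaw about 11°), the stop at its left end, and the knob at about (367,240) on the unit (yaw about 4°). I'll work out the move to above the knob.

```bash
cat >> h.py <<'E'
def basis(yaw,tilt=0):
    "jaw (x) along +y of a frame with this yaw (deg); tool y down, tilted towards frame +x by tilt"
    a=np.radians(yaw);t=np.radians(tilt)
    X=np.array([-np.sin(a),np.cos(a),0]);f=np.array([np.cos(a),np.sin(a),0])
    Y=np.sin(t)*f+np.cos(t)*np.array([0,0,-1.]);return np.stack([X,Y,np.cross(X,Y)],1)
def delta(p,R=None,s=None):
    s=s or readout.read_state();R0=Ro.from_rotvec(s['orientation'])
    d=R0.inv().apply(np.array(p)-s['tool_pos'])*100
    r=(R0.inv()*Ro.from_matrix(R)).as_rotvec(degrees=True) if R is not None else None
    print('t',round(float(s['t']),2),'pos',s['tool_pos'].round(4),'F',s['force'].round(1),'open',round(float(s['opening']),4))
    print('shift cm',d.round(2),'turn',None if r is None else r.round(1))
UY=4.19;BY=11.07
CORNER=np.array([.5243,.1617,.018])
E
python3 - <<'E'
from h import *
c=dict(np.load('/tmp/top.npz'))
im=c['frame'].astype(int);m=(im.sum(2)<200)[232:248,355:380];v,u=np.nonzero(m);print(u.min()+355,u.max()+355,v.min()+232,v.max()+232,u.mean()+355)
k=ray(c,367,240,.081);print(k); 
xu=np.array([np.cos(np.radians(UY)),np.sin(np.radians(UY))]);f=np.array([.5044,-.3029]);print('knob from front',f-.018*xu)
delta([.486,-.304,.2],basis(UY))
E
```

```text
362 367 235 244 364.55555555555554
[ 0.4895458  -0.30176735  0.081     ]
knob from front [ 0.48644811 -0.30421515]
t 0.1 pos [0.2628 0.5389 0.2287] F [-0.8 -0.3 -0.2] open 0.0929
shift cm [-65.96   2.97 -57.01] turn [ -0.  -30.2  -0.1]
```

```bash
python3 -m creep '[[[0.3,-3.3,0,-2.85,0,0,0],[0.3,-3.3,0,-2.85,0,0,0],[0.3,-3.3,0,-2.85,0,0,0],[0.3,-3.3,0,-2.85,0,0,0],[0.3,-3.3,0,-2.85,0,0,0],[0.3,-3.3,0,-2.85,0,0,0],[0.3,-3.3,0,-2.85,0,0,0],[0.3,-3.3,0,-2.85,0,0,0]]]' 20
python3 -m creep '[[[0.3,-3.3,0,-2.85,0,0,0],[0.3,-3.3,0,-2.85,0,0,0],[0.3,-3.3,0,-2.85,0,0,0],[0.3,-3.3,0,-2.85,0,0,0],[0.3,0,0,0,0,-8,0],[0.3,0,0,0,0,-8,0],[0.3,0,0,0,0,-8,0],[0.3,0,0,0,0,-6,0]]]'
python3 -c "
from h import *
delta([.486,-.304,.2],basis(UY))"
```

```text
t: 0.9
tool_pos: [0.3508, 0.1927, 0.2233]
orientation: [-1.39, -0.868, 0.884]
force: [1.1, -0.2, -0.7]
opening: 0.0649
t: 1.7
tool_pos: [0.3962, 0.01, 0.2221]
orientation: [-1.167, -1.261, 1.282]
force: [-0.8, -0.3, -0.0]
opening: 0.0652
t 1.7 pos [0.3962 0.01   0.2221] F [-0.8 -0.3 -0. ] open 0.0652
shift cm [-32.03   2.4   -6.31] turn [-0.5  0.7 -0.5]
```

```bash
python3 -m creep '[[[0.4,-4.6,0.1,-0.9,0,0,0],[0.4,-4.6,0.1,-0.9,0,0,0],[0.4,-4.6,0.1,-0.9,0,0,0],[0.4,-4.6,0.1,-0.9,0,0,0],[0.4,-4.6,0.1,-0.9,0,0,0],[0.4,-4.6,0.1,-0.9,0,0,0],[0.4,-4.4,0.1,-0.9,0,0.7,0],[0.4,0,0,0,0,0,0]]]'
python3 -c "
from h import *
delta([.486,-.304,.2],basis(UY))
c=cam('wrist','w1');print(-c['R'].T@c['t'],c['R'].round(2),proj(c,[.486,-.304,.081]),c['depth'].min())"
```

```text
t: 2.5
tool_pos: [0.4896, -0.3127, 0.2117]
orientation: [-1.163, -1.26, 1.279]
force: [-0.0, 0.0, 0.2]
opening: 0.0559
t 2.5 pos [ 0.4896 -0.3127  0.2117] F [-0.   0.   0.2] open 0.0559
shift cm [0.91 1.17 0.27] turn [-0.7  0.6 -0.2]
[ 0.40999623 -0.32053465  0.36728641] [[-0.08  1.   -0.  ]
 [ 0.96  0.08  0.28]
 [ 0.28  0.02 -0.96]] [334.27291874 193.97868649] 0.0
```

View pics/w1.png

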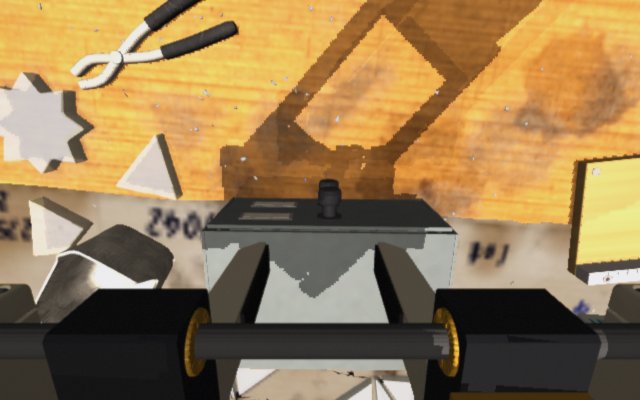

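The wrist view shows the upper knob in front of the drawer front at about (329,200), with the unit's top front edge at row ~229. I measure it with depth.

```bash
python3 - <<'E'
from h import *
c=dict(np.load('/tmp/wrist.npz'));W=cloud(c)
P=W[170:235,300:360].reshape(-1,3);P=P[~np.isnan(P[:,0])]
k=P[(P[:,2]>.072)&(P[:,2]<.095)]
a=np.radians(UY);xu=np.array([np.cos(a),np.sin(a)]);yu=np.array([-np.sin(a),np.cos(a)])
X=k[:,:2]@xu;Y=k[:,:2]@yu
print(len(k),'x',np.percentile(X,[1,5,25,50,75,95,99]).round(4),'y',np.percentile(Y,[1,5,50,95,99]).round(4),k[:,2].max())
s=X<np.percentile(X,5)+.012; print('head y',Y[s].min(),Y[s].max())
T=W[222:245,240:430].reshape(-1,3);T=T[(T[:,2]>.098)]
xs=T[:,:2]@xu; ys=T[:,:2]@yu; 
for lo in np.arange(-.42,-.22,.03):
    m=(ys>lo)&(ys<lo+.03)
    if m.sum()>5: print(lo.round(2),xs[m].min().round(4),T[m][np.argmin(xs[m]),2].round(3))
x0=X.min()+.007
for hx in (x0,): print('knob', (hx*xu+(Y[s].min()+Y[s].max())/2*yu))
E
```

```text
1040 x [0.4569 0.4572 0.464  0.4789 0.4829 0.4832 0.4835] y [-0.3676 -0.3635 -0.3431 -0.322  -0.3174] 0.09493145020826821
head y -0.3527716016139804 -0.33283620174361866
-0.42 0.4823 0.102
-0.39 0.4559 0.203
-0.36 0.4825 0.099
-0.33 0.4555 0.202
-0.3 0.4825 0.1
-0.27 0.4825 0.104
knob [ 0.48743762 -0.30801294]
```

```bash
python3 -c "
from h import *
delta([.4883,-.308,.079],basis(UY))"
```

```text
t 2.55 pos [ 0.4894 -0.3107  0.212 ] F [-0.4  0.6 -0.9] open 0.0559
shift cm [ 0.31 13.3  -0.08] turn [-0.7  0.7 -0.2]
```

```bash
python3 -m creep '[[[0.45,0.3,2.5,-0.1,-0.7,0.6,-0.2],[0.45,0,3.2,0,0,0,0],[0.45,0,3.2,0,0,0,0],[0.45,0,2.5,0,0,0,0],[0.45,0,1.2,0,0,0,0],[0.45,0,0.7,0,0,0,0],[0.45,0,0,0,0,0,0],[0.45,0,0,0,0,0,0]]]'
python3 -c "
from h import *
delta([.4883,-.308,.079],basis(UY))"
```

```text
t: 3.35
tool_pos: [0.4909, -0.302, 0.0781]
orientation: [-1.174, -1.27, 1.264]
force: [0.4, 0.4, 0.4]
opening: 0.0509
t 3.35 pos [ 0.4909 -0.302   0.0781] F [0.4 0.4 0.4] open 0.0509
shift cm [-0.58 -0.09  0.3 ] turn [0.2 0.3 0. ]
```

```bash
python3 -m creep '[[[0.45,-0.6,0,0.3,0,0,0],[0.45,0,0,0,0,0,0],[0.9,0,0,0,0,0,0],[0.9,0,0,0,0,0,0],[0.9,0,0,0,0,0,0],[0.9,0,0,0,0,0,0],[0.9,0,0,0,0,0,0],[0.9,0,0,0,0,0,0]]]' 25
```

```text
t: 4.15
tool_pos: [0.4903, -0.3063, 0.0828]
orientation: [-1.174, -1.275, 1.259]
force: [-0.0, -7.3, -2.5]
opening: 0.0191
```

```bash
python3 -m creep '[[[0.9,-0.2,0,0.8,0,0,0],[0.9,0,0,1.5,0,0,0],[0.9,0,0,1.8,0,0,0],[0.9,0,0,1.8,0,0,0],[0.9,0,0,1.8,0,0,0],[0.9,0,0,1.5,0,0,0],[0.9,0,0,1.2,0,0,0],[0.9,0,0,0.8,0,0,0]]]'
```

```text
t: 4.95
tool_pos: [0.3835, -0.3141, 0.0833]
orientation: [-1.185, -1.292, 1.249]
force: [31.1, 4.5, -13.5]
opening: 0.0193
```

```bash
python3 -m creep '[[[0.9,0,0,-0.1,0,0,0],[0.9,0,0,0,0,0,0],[0.5,0,0,0,0,0,0],[0.4,0,0,0,0,0,0],[0.4,0,0,0,0,0,0],[0.4,0,-2,0,0,0,0],[0.4,0,-4,0,0,0,0],[0.4,0,-4,0,0,0,0]]]'
python3 -m creep '[[[0.4,0,-4,0,0,0,0],[0.4,0,-4,0,0,0,0],[0.4,0,-2,0,0,0,0],[0.4,0,0,-2,0,0,0],[0.4,0,0,0,0,0,0],[0.4,0,0,0,0,0,0],[0.4,0,0,0,0,0,0],[0.4,0,0,0,0,0,0]]]'
python3 -c "
from h import *
c=cam('wrist','w2')
delta([.45,-.308,.3],basis(UY))"
```

```text
t: 5.75
tool_pos: [0.377, -0.312, 0.1782]
orientation: [-1.17, -1.288, 1.247]
force: [-0.2, -0.7, -0.1]
opening: 0.0554
t: 6.55
tool_pos: [0.3954, -0.3146, 0.2896]
orientation: [-1.18, -1.287, 1.25]
force: [-0.2, -0.6, -0.7]
opening: 0.0559
t 6.6 pos [ 0.3953 -0.3145  0.2894] F [-0.3  0.4 -0.2] open 0.0561
shift cm [ 0.23 -0.94 -5.53] turn [1.2 0.3 0.5]
```

View pics/w2.png

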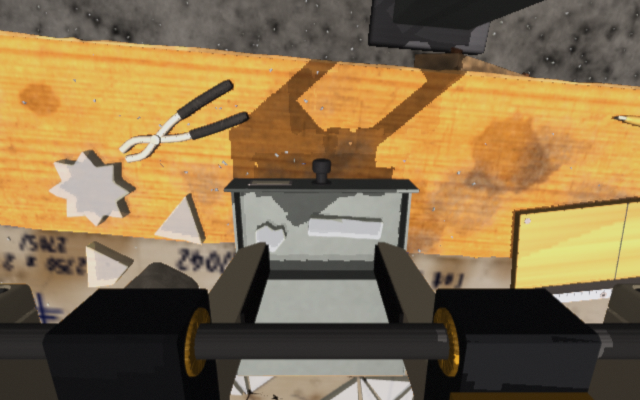

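The drawer is open. The strip lies at about (308-382, 216-238), the heart at (270,237). I'll segment the strip.

```bash
python3 - <<'E'
from h import *
c=dict(np.load('/tmp/wrist.npz'));W=cloud(c);Z=W[...,2]
print('floor',np.nanmedian(Z[205:212,320:370]),'top',np.nanmedian(Z[222:232,320:370]))
g=cv2.cvtColor(c['frame'],cv2.COLOR_RGB2GRAY)
m=np.zeros((400,640),np.uint8);m[205:247,290:395]=(Z>.0705)[205:247,290:395]&(Z<.085)[205:247,290:395]
print(m.sum())
n,l,st,ce=cv2.connectedComponentsWithStats(m);i=1+np.argmax(st[1:,4]);print(st[i])
ct=max(cv2.findContours((l==i).astype(np.uint8),0,2)[0],key=cv2.contourArea)
P=np.array([ray(c,*p[0],.076)[:2] for p in ct],np.float32);r=cv2.minAreaRect(P);print(r,cv2.boxPoints(r).round(4).tolist())
# heart
m=np.zeros((400,640),np.uint8);m[215:255,245:296]=((Z>.0705)&(Z<.085))[215:255,245:296];v,u=np.nonzero(m);Q=W[v,u];print('heart',len(Q),Q.min(0),Q.max(0))
E
```

```text
floor 0.06239694933720134 top 0.07534351134876044
1366
[ 308  217   75   22 1366]
((0.4601288139820099, -0.2820664346218109), (0.02369161695241928, 0.08528979867696762), 1.2876583337783813) [[0.447299987077713, -0.23970000445842743], [0.44920000433921814, -0.32499998807907104], [0.47290000319480896, -0.32440000772476196], [0.47099998593330383, -0.23919999599456787]]
heart 556 [ 0.46429979 -0.38543616  0.07057537] [ 0.49694808 -0.35055662  0.0779897 ]
```

```bash
python3 -c "
from h import *
print(readout.read_state()['q'].round(3))
delta([.4602,-.2821,.2],basis(1.29-90));delta([.4602,-.2821,.2],basis(1.29+90))"
```

```text
[-0.789 -0.156  1.664  0.021  1.626 -2.437]
t 6.6 pos [ 0.3953 -0.3145  0.2894] F [-0.3  0.4 -0.2] open 0.0561
shift cm [ 2.65  9.1  -6.53] turn [ 0.6 93.2  1.3]
t 6.6 pos [ 0.3953 -0.3145  0.2894] F [-0.3  0.4 -0.2] open 0.0561
shift cm [ 2.65  9.1  -6.53] turn [  1.3 -86.8  -0.5]
```

```bash
python3 -m creep '[[[0.5,0.9,1.5,-2.2,0,0,0],[0.5,0.9,1.5,-2.2,0,0,0],[0.5,0.9,1.5,-2.2,0,0,0],[0.62,0,0.5,0,0,8.5,0],[0.62,0,0.5,0,0,8.5,0],[0.62,0,0,0,0,8.5,0],[0.62,0,0,0,0,8.5,0],[0.62,0,0,0,0,8.5,0]]]'
python3 -m creep '[[[0.62,0,0,0,0,8.5,0],[0.62,0,0,0,0,8.5,0],[0.62,0,0,0,0,8.5,0],[0.62,0,0,0,0,8.5,0],[0.62,0,0,0,0,8.5,0],[0.62,0,0,0,0,8.5,0],[0.62,0,0,0,0,0,0],[0.62,0,0,0,0,0,0]]]'
python3 -c "
from h import *
delta([.4602,-.2821,.2],basis(1.29-90))"
```

```text
t: 7.4
tool_pos: [0.4584, -0.2801, 0.2291]
orientation: [-1.45, -0.71, 0.681]
force: [0.0, -0.1, 0.2]
opening: 0.0352
t: 8.2
tool_pos: [0.4542, -0.2793, 0.2243]
orientation: [-1.552, 0.001, -0.01]
force: [-0.0, -0.6, 1.5]
opening: 0.0353
t 8.2 pos [ 0.4542 -0.2793  0.2243] F [-0.  -0.6  1.5] open 0.0353
shift cm [ 0.59  2.43 -0.32] turn [-1.1 -1.7  0.4]
```

```bash
python3 -m creep '[[[0.62,0.6,2,-0.3,-1.1,-1.7,0.4],[0.62,0,3.5,0,0,0,0],[0.62,0,3,0,0,0,0],[0.62,0,2,0,0,0,0],[0.62,0,0.9,0,0,0,0],[0.62,0,0,0,0,0,0],[0.62,0,0,0,0,0,0],[0.62,0,0,0,0,0,0]]]'
python3 -c "
from h import *
delta([.4602,-.2821,.078],basis(1.29-90))"
```

```text
t: 9.0
tool_pos: [0.4611, -0.2836, 0.1092]
orientation: [-1.575, -0.04, 0.037]
force: [-0.9, 0.5, 1.2]
opening: 0.0352
t 9.0 pos [ 0.4611 -0.2836  0.1092] F [-0.9  0.5  1.2] open 0.0352
shift cm [-0.09  3.12  0.17] turn [0.2 1.5 0.1]
```

```bash
python3 -m creep '[[[0.62,-0.1,1.2,0.2,0.2,1.5,0],[0.62,0,1.2,0,0,0,0],[0.62,0,0.6,0,0,0,0],[0.62,0,0,0,0,0,0],[0.9,0,0,0,0,0,0],[0.9,0,0,0,0,0,0],[0.9,0,0,0,0,0,0],[0.9,0,0,0,0,0,0]]]' 25
python3 -c "
from h import *
delta([.4602,-.2821,.078],basis(1.29-90))"
```

```text
t: 9.8
tool_pos: [0.4616, -0.2828, 0.0794]
orientation: [-1.574, -0.021, 0.012]
force: [-0.5, 0.6, -0.7]
opening: 0.0219
t 9.8 pos [ 0.4616 -0.2828  0.0794] F [-0.5  0.6 -0.7] open 0.0219
shift cm [-0.14  0.14  0.07] turn [ 0.2 -0.1  0.3]
```

```bash
python3 -m creep '[[[0.9,0,-1.5,0,0,0,0],[0.9,0,-3,0,0,0,0],[0.9,0,-3,0,0,0,0],[0.9,0,-3,0,0,0,0],[0.9,0,-1,3,0,0,0],[0.9,0.4,0,4,0,0,0],[0.9,0.4,0,4.5,0,0,0],[0.9,0.4,0,4.5,0,0,0]]]'
python3 -m creep '[[[0.9,0.4,0,4.5,0,0,0],[0.9,0.4,0,4.5,0,0,0],[0.9,0.4,0,4.5,0,0,0],[0.9,0.4,0,4.0,0,0,0],[0.9,0.4,0,2.5,0,0,0],[0.9,0,0,0,0,-5,0],[0.9,0,0,0,0,-5,0],[0.9,0,0,0,0,0,0]]]'
python3 -c "
from h import *
c=cam('wrist','w3')
a=np.radians(BY);xb=np.array([np.cos(a),np.sin(a),0]);yb=np.array([-np.sin(a),np.cos(a),0])
print(proj(c,CORNER),proj(c,CORNER-.145*yb))
delta(CORNER-.036*xb-.048*yb+[0,0,.1],basis(BY-90))"
```

```text
t: 10.6
tool_pos: [0.4707, -0.1232, 0.2089]
orientation: [-1.579, -0.02, -0.001]
force: [1.0, 1.1, -0.0]
opening: 0.022
t: 11.4
tool_pos: [0.4892, 0.0921, 0.2211]
orientation: [-1.574, -0.179, 0.135]
force: [-0.6, -0.3, 0.1]
opening: 0.0224
[363.63117416 113.54330332] [357.98412034 244.59158604]
t 11.45 pos [0.4893 0.0919 0.2212] F [ 0.1 -0.2 -0.8] open 0.0219
shift cm [ 0.89 10.33  1.5 ] turn [0.7 0.2 1.6]
```

View pics/w3.png

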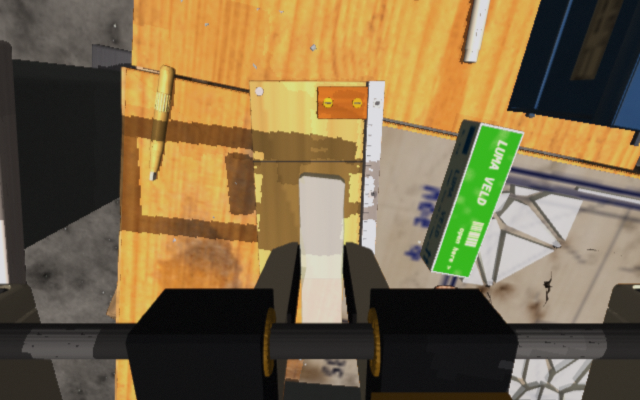

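The wrist view shows the board below: stop block at (318-366, 86-119), fence at (360-384, 80-245), inner corner near (367,119), and the held strip's forward end at (300-344, 176). I refine the corner and the in-hand pose of the strip.

```bash
python3 - <<'E'
from h import *
c=dict(np.load('/tmp/wrist.npz'));W=cloud(c);Z=W[...,2]
def frame(y):
    a=np.radians(y);return np.array([np.cos(a),np.sin(a)]),np.array([-np.sin(a),np.cos(a)])
sub=W[75:240,250:400].reshape(-1,3);sub=sub[~np.isnan(sub[:,0])]
F=sub[(sub[:,2]>.0365)&(sub[:,2]<.045)]
# fence top points (stop top is .036)
r=cv2.minAreaRect(F[:,:2].astype(np.float32));print('fence rect',len(F),r)
S=sub[(sub[:,2]>.034)&(sub[:,2]<.0365)]
for yaw in(BY,):
    xb,yb=frame(yaw)
    col=[]
    for v in range(130,235,8):
        row=W[v,330:400];m=(row[:,2]>.0365)&(row[:,2]<.045)
        if m.sum(): col.append([(row[m][:,:2]@yb).mean(),(row[m][:,:2]@xb).min()])
    print('fence face',np.round(col,4).tolist())
    row=[]
    for u in range(322,362,5):
        q=W[80:130,u];m=(q[:,2]>.032)&(q[:,2]<.045)
        if m.sum(): row.append([(q[m][:,:2]@xb).mean(),(q[m][:,:2]@yb).min()])
    print('stop face',np.round(row,4).tolist())
    print('expected corner',CORNER[:2]@xb,CORNER[:2]@yb)
    P=W[160:245,285:355].reshape(-1,3);P=P[(P[:,2]>.15)]
    print('strip z',np.percentile(P[:,2],[5,50,95]))
    m=((Z>.19)&(Z<.24));m[:160]=0;m[245:]=0;m[:,:285]=0;m[:,355:]=0
    e=[]
    for v in range(180,246,8):
        u=np.nonzero(m[v])[0]; 
        if len(u): e.append([v,u.min(),u.max()]+((W[v,u.min()]+W[v,u.max()])/2).round(4).tolist())
    print(e);vv,uu=np.nonzero(m);print('strip far end yb',np.nanmax(W[vv,uu][:,:2]@yb))
E
```

```text
fence rect 2276 ((0.5189953446388245, 0.10994328558444977), (0.061987556517124176, 0.16048064827919006), 11.434183120727539)
fence face [[0.0437, 0.5477], [0.036, 0.5469], [0.0282, 0.5475], [0.0202, 0.5469], [0.0123, 0.5471], [0.0041, 0.5463], [-0.0041, 0.5461], [-0.0125, 0.5471], [-0.021, 0.5468], [-0.0297, 0.5461], [-0.0384, 0.5464], [-0.0474, 0.5469], [-0.0565, 0.5463], [-0.0656, 0.5467]]
stop face [[0.5029, 0.0546], [0.5076, 0.0546], [0.5124, 0.0547], [0.5172, 0.0547], [0.5219, 0.0547], [0.5267, 0.0547], [0.5315, 0.0548], [0.5362, 0.0548]]
expected corner 0.5455922405554712 0.05802143608754339
strip z [0.2122241  0.2171119  0.21821081]
[[180, np.int64(299), np.int64(344), 0.4814, 0.1332, 0.2142], [188, np.int64(299), np.int64(344), 0.4818, 0.13, 0.2171], [196, np.int64(299), np.int64(344), 0.4826, 0.1261, 0.2169], [204, np.int64(299), np.int64(343), 0.4831, 0.1221, 0.217], [212, np.int64(300), np.int64(343), 0.4843, 0.1181, 0.217], [220, np.int64(300), np.int64(343), 0.485, 0.1143, 0.2177], [228, np.int64(300), np.int64(344), 0.4862, 0.1096, 0.2161], [236, np.int64(300), np.int64(343), 0.4867, 0.1056, 0.2168], [244, np.int64(285), np.int64(354), 0.4871, 0.0993, 0.2127]]
strip far end yb 0.04106900176420975
```

```bash
sed -i 's/^BY=.*//; s/UY=4.19;BY=11.07/UY=4.19;BY=11.0/; s/^CORNER=.*/CORNER=np.array([.5262,.1587,.018])/' h.py
cat >> h.py <<'E'
a_=np.radians(BY);XB=np.array([np.cos(a_),np.sin(a_),0]);YB=np.array([-np.sin(a_),np.cos(a_),0]);ZB=np.array([0,0,1.])
def bp(x,y,z): "corner frame, mm -> world"; return CORNER+(x*XB+y*YB+z*ZB)/1000
def bc(p): d=(np.array(p)-CORNER)*1000; return np.array([d@XB,d@YB,d[2]]).round(1)
E
python3 -c "
from h import *
delta(bp(-36,-49,40),basis(BY-90))"
```

```text
t 11.45 pos [0.4893 0.0919 0.2212] F [ 0.1 -0.2 -0.8] open 0.0219
shift cm [ 0.85 16.34  1.14] turn [0.7 0.2 1.6]
```

```bash
python3 -m creep '[[[0.9,0.4,2,0.5,0.7,0,1.6],[0.9,0.4,3.5,0.6,0,0,0],[0.9,0,3.5,0,0,0,0],[0.9,0,3.3,0,0,0,0],[0.9,0,2.4,0,0,0,0],[0.9,0,1.2,0,0,0,0],[0.9,0,0,0,0,0,0],[0.9,0,0,0,0,0,0]]]'
python3 -c "
from h import *
delta(bp(-36,-49,17),basis(BY-90))"
```

```text
t: 12.25
tool_pos: [0.5008, 0.1021, 0.0653]
orientation: [-1.566, -0.143, 0.127]
force: [0.5, 0.0, -0.7]
opening: 0.0219
t 12.25 pos [0.5008 0.1021 0.0653] F [ 0.5  0.  -0.7] open 0.0219
shift cm [-0.06  3.03  0.17] turn [ 0.  -1.1  0.6]
```

```bash
python3 -m creep '[[[0.9,-0.1,1,0.1,0,-1.1,0.6],[0.9,0,1,0,0,0,0],[0.9,0,0.5,0,0,0,0],[0.9,0,0.3,0,0,0,0],[0.9,0,0.2,0,0,0,0],[0.9,0,0,0,0,0,0],[0.9,0,0,0,0,0,0],[0.9,0,0,0,0,0,0]]]'
python3 -c "
from h import *
s=readout.read_state();print(bc(s['tool_pos']));delta(bp(-36,-45,17),basis(BY-90))"
```

```text
t: 13.05
tool_pos: [0.5033, 0.1034, 0.0375]
orientation: [-1.566, -0.155, 0.146]
force: [0.1, 0.5, -1.0]
opening: 0.0219
[-33.  -50.   19.5]
t 13.05 pos [0.5033 0.1034 0.0375] F [ 0.1  0.5 -1. ] open 0.0219
shift cm [-0.3   0.25  0.5 ] turn [ 0.1 -0.   0.3]
```

```bash
python3 -m creep '[[[0.9,-0.3,0.1,0,0,0,0],[0.9,0,0.1,0.2,0,0,0],[0.9,0,0,0.2,0,0,0],[0.9,0,0,0.1,0,0,0],[0.9,0,0,0.1,0,0,0],[0.9,0,0,0.1,0,0,0],[0.9,0,0,0,0,0,0],[0.9,0,0,0,0,0,0]]]'
python3 -c "
from h import *
s=readout.read_state();print(bc(s['tool_pos']));delta(bp(-36,-45,17),basis(BY-90))"
```

```text
t: 13.85
tool_pos: [0.4997, 0.1077, 0.0362]
orientation: [-1.571, -0.157, 0.145]
force: [-0.3, -0.7, -0.2]
opening: 0.0218
[-35.8 -45.   18.2]
t 13.85 pos [0.4997 0.1077 0.0362] F [-0.3 -0.7 -0.2] open 0.0218
shift cm [-0.02  0.11  0.  ] turn [ 0.4 -0.   0.4]
```

```bash
python3 -m creep '[[[0.9,0,0.1,0.1,0,0,0],[0.9,0,0,0.1,0,0,0],[0.9,0,0,0.1,0,0,0],[0.9,0,0,0.1,0,0,0],[0.9,0,0,0.1,0,0,0],[0.9,0,0,0.1,0,0,0],[0.9,0,0,0,0,0,0],[0.9,0,0,0,0,0,0]]]'
python3 -c "
from h import *
s=readout.read_state();print(bc(s['tool_pos']));delta(bp(-36,-45,16),basis(BY-90))"
```

```text
t: 14.65
tool_pos: [0.4999, 0.1079, 0.0361]
orientation: [-1.582, -0.158, 0.145]
force: [0.2, -1.6, -0.6]
opening: 0.0223
[-35.5 -44.8  18.1]
t 14.65 pos [0.4999 0.1079 0.0361] F [ 0.2 -1.6 -0.6] open 0.0223
shift cm [-0.05  0.21 -0.01] turn [1.  0.  0.4]
```

```bash
python3 -m creep '[[[0.9,0,0.2,0,0.8,0,0.4],[0.9,0,0.2,0,0,0,0],[0.9,0,0,0,0,0,0],[0.7,0,0,0,0,0,0],[0.7,0,0,0,0,0,0],[0.7,0,0,0,0,0,0],[0.7,0,0,0,0,0,0],[0.7,0,0,0,0,0,0]]]'
python3 -c "
from h import *
s=readout.read_state();print(bc(s['tool_pos']),s['q'].round(2));delta(bp(-36,-45,16),basis(BY-90))"
```

```text
t: 15.45
tool_pos: [0.5006, 0.1093, 0.0337]
orientation: [-1.563, -0.151, 0.152]
force: [0.7, 0.1, 0.4]
opening: 0.0277
[-34.5 -43.6  15.7] [ 0.11  0.09  1.91  0.    1.14 -0.08]
t 15.45 pos [0.5006 0.1093 0.0337] F [0.7 0.1 0.4] open 0.0277
shift cm [-0.15 -0.03 -0.14] turn [-0.1  0.  -0. ]
```

```bash
python3 -m creep '[[[0.7,0,-1.5,0,0,0,0],[0.7,0,-3,0,0,0,0],[0.7,0,-4,0,0,0,0],[0.7,-3,-3,0,0,0,0],[0.8,-3,-2,0,0,8.5,0],[1,0,0,0,0,8.5,0],[1,0,0,0,0,8.5,0],[1,0,0,0,0,8.5,0]]]' 30
python3 -m creep '[[[1,0,0,0,0,8.5,0],[1,0,0,0,0,8.5,0],[1,0,0,0,0,8.5,0],[1,0,0,0,0,8.5,0],[1,0,0,0,0,8.5,0],[1,0,0,0,0,8.5,0],[1,0,0,0,0,5,0],[1,0,0,0,0,0,0]]]'
python3 -c "
from h import *
s=readout.read_state();print(bc(s['tool_pos']),s['q'].round(2));delta(bp(-110,-44,150),basis(BY+180,-55))
c=cam('wrist','w4')"
```

```text
t: 16.25
tool_pos: [0.4404, 0.0976, 0.1835]
orientation: [-1.543, 0.318, -0.325]
force: [0.1, -0.2, -0.2]
opening: 0.0019
t: 17.05
tool_pos: [0.4415, 0.0982, 0.1947]
orientation: [-1.268, 1.076, -1.091]
force: [-0.7, 1.0, 1.1]
opening: 0.0003
[-94.6 -43.2 176.7] [ 0.1  -0.28  1.94  0.    1.46  1.51]
t 17.05 pos [0.4415 0.0982 0.1947] F [-0.7  1.   1.1] open 0.0003
shift cm [ 0.12  2.65 -1.58] turn [54.  -1.4  0.6]
```

View pics/w4.png

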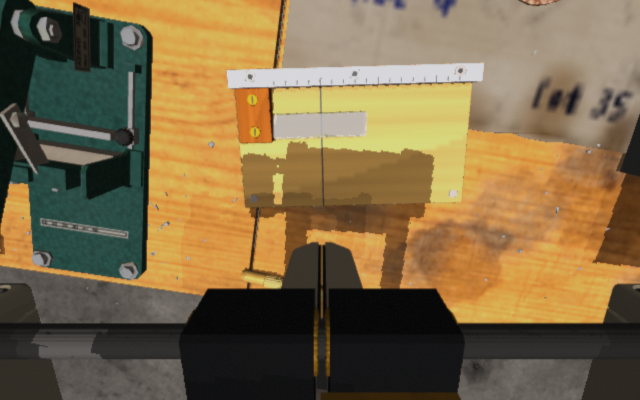

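The strip lies on the bed at (274-367, 111-138), its left end at the stop face (272) and parallel to the fence above it. I'll tilt the tool and measure the strip at the same time.

```bash
python3 -m creep '[[[1,0,0,0,8,0,0],[1,0,0,0,8,0,0],[1,0,0,0,8,0,0],[1,0,0,0,8,0,0],[1,0,0,0,8,0,0],[1,0,0,0,8,0,0],[1,0,0,0,5,0,0],[1,0,0,0,0,0,0]]]'
python3 - <<'E'
from h import *
c=dict(np.load('/tmp/wrist.npz'));W=cloud(c);Z=W[...,2]
B=(W-CORNER)@np.stack([XB,YB,ZB],1)*1000
m=np.zeros((400,640),bool);m[100:150,270:380]=((Z>.0265)&(Z<.0335))[100:150,270:380];m&=(B[...,1]<5)&(B[...,0]<-5)
n,l,st,_=cv2.connectedComponentsWithStats(m.astype(np.uint8));i=1+np.argmax(st[1:,4])
ct=max(cv2.findContours((l==i).astype(np.uint8),0,2)[0],key=cv2.contourArea)
P=np.array([(ray(c,*p[0],.031)-CORNER)@np.stack([XB,YB,ZB],1)*1000 for p in ct])[:,:2].astype(np.float32)
print(st[i],cv2.minAreaRect(P),P.min(0),P.max(0))
f=[B[:,u][(Z[:,u]>.0365)&(Z[:,u]<.042)&(np.arange(400)<110)][:,0].min() for u in range(290,470,20)];print('fence',np.round(f,1))
q=[B[v][(Z[v]>.033)&(Z[v]<.042)&(np.arange(640)<280)][:,1].min() for v in range(92,140,8)];print('stop',np.round(q,1))
s=readout.read_state();print(bc(s['tool_pos']),s['q'].round(2));delta(bp(-110,-44,150),basis(BY+180,-55))
E
```

```text
t: 17.9
tool_pos: [0.5283, 0.1222, 0.2274]
orientation: [-0.613, 0.488, -1.326]
force: [-0.3, 0.7, 0.5]
opening: 0.0007
[ 270  100   97   41 2318] ((-29.46172332763672, -43.66743850708008), (86.40890502929688, 35.376705169677734), 89.99600982666016) [-47.14712 -86.87102] [-11.770388    -0.46188614]
fence [ 0.1 -0.3  0.1 -0.4  0.   0.4 -0.   0.4 -0.1]
stop [-0.9 -0.7 -1.  -0.5 -0.8 -0.7]
[ -4.9 -36.2 209.4] [ 0.09 -0.89  2.5   0.09  0.7   1.43]
t 17.9 pos [0.5283 0.1222 0.2274] F [-0.3  0.7  0.5] open 0.0007
shift cm [  0.75  -3.92 -11.42] turn [6.5 0.5 0.8]
```

```bash
python3 - <<'E'
from h import *
from scipy.optimize import fsolve
D=[(.131,1.489,1.523,.6,.229),(-.156,1.664,1.626,.505,.2894),(.09,1.91,1.14,.5123,.0337),(-.28,1.94,1.46,.4523,.1947),(-.89,2.5,.7,.5422,.2274)]
A=[];y=[]
for a,b,c,r,z in D:
    s=a+b;t=s+c
    A+=[[1,0,np.sin(a),np.sin(s),np.cos(s),np.sin(t)],[0,1,np.cos(a),np.cos(s),-np.sin(s),np.cos(t)]];y+=[r,z]
x,res,rk,_=np.linalg.lstsq(np.array(A),np.array(y),rcond=None);print(x.round(3),rk,(np.array(A)@x-y).round(4))
r0,z0,a2,a3,b,L=x
for X,Z in((-24,21),(-36,21),(-52,21),(-75,21),(-24,60),(-60,60)):
  for tilt in(35,40,45,50,55):
    # TCP = contact(X,-44,Z) - 11mm*Y
    t=np.radians(180-tilt); p=bp(X,-44,13)+[0,0,0]; p=bp(X,-44,Z-8)-.011*(np.sin(np.radians(tilt))*XB-np.cos(np.radians(tilt))*ZB)
    r=np.hypot(p[0],p[1]);
    f=lambda q:[r0+a2*np.sin(q[0])+a3*np.sin(q[0]+q[1])+b*np.cos(q[0]+q[1])+L*np.sin(t)-r, z0+a2*np.cos(q[0])+a3*np.cos(q[0]+q[1])-b*np.sin(q[0]+q[1])+L*np.cos(t)-p[2]]
    q,_,ok,_=fsolve(f,[-.1,2.2],full_output=1);print(X,Z,tilt,q.round(2),(t-q.sum()).round(2),ok)
E
```

```text
[0.001 0.333 0.372 0.554 0.066 0.379] 6 [-0.0003  0.0006 -0.0013  0.0009 -0.0004  0.0001  0.0005  0.0017  0.0015
 -0.0033]
-24 21 35 [-0.45  2.51] 0.47 1
-24 21 40 [-0.51  2.59] 0.36 1
-24 21 45 [-0.55  2.66] 0.24 1
-24 21 50 [-0.56  2.73] 0.1 1
-24 21 55 [-0.53  2.78] -0.07 1
-36 21 35 [-0.5   2.54] 0.49 1
-36 21 40 [-0.57  2.63] 0.39 1
-36 21 45 [-0.63  2.71] 0.28 1
-36 21 50 [-0.66  2.78] 0.15 1
-36 21 55 [-0.64  2.83] -0.01 1
-52 21 35 [-0.59  2.59] 0.53 1
-52 21 40 [-0.67  2.68] 0.44 1
-52 21 45 [-0.75  2.77] 0.34 1
-52 21 50 [-0.83  2.85] 0.24 1
-52 21 55 [-0.88  2.93] 0.13 1
-75 21 35 [-0.72  2.66] 0.59 1
-75 21 40 [-0.85  2.77] 0.53 1
-75 21 45 [-1.03  2.88] 0.51 1
-75 21 50 [-1.28  3.02] 0.53 5
-75 21 55 [-1.09  3.02] 0.25 5
-24 60 35 [-0.56  2.49] 0.59 1
-24 60 40 [-0.64  2.58] 0.5 1
-24 60 45 [-0.71  2.67] 0.4 1
-24 60 50 [-0.78  2.75] 0.3 1
-24 60 55 [-0.83  2.83] 0.18 1
-60 60 35 [-0.75  2.6 ] 0.68 1
-60 60 40 [-0.87  2.7 ] 0.62 1
-60 60 45 [-1.03  2.81] 0.58 1
-60 60 50 [-1.38  2.98] 0.67 1
-60 60 55 [-1.34  3.02] 0.5 5
```

```bash
cat >> h.py <<'E'
def notch(t): 
    t=np.radians(t);X=np.cos(t)*XB+np.sin(t)*ZB;Y=np.sin(t)*XB-np.cos(t)*ZB;return np.stack([X,Y,YB],1)
def npos(x,z,t,g=6,y=-43.5): "TCP for near tip inner corner at corner-frame x,z (mm)"; R=notch(t);return bp(x,y,z)+g/2000*R[:,0]-.011*R[:,1]
E
python3 -c "
from h import *
delta(npos(-50,80,25),notch(25));delta(npos(-50,80,25),notch(0))"
```

```text
t 17.9 pos [0.5283 0.1222 0.2274] F [-0.3  0.7  0.5] open 0.0007
shift cm [  0.58   4.32 -11.97] turn [-17.7 -88.4  19.2]
t 17.9 pos [0.5283 0.1222 0.2274] F [-0.3  0.7  0.5] open 0.0007
shift cm [  0.58   4.32 -11.97] turn [-37.1 -84.1  38.6]
```

```bash
python3 -m creep '[[[0.935,0,0,0,-1.6,-8.0,1.75],[0.935,0,0,0,-1.6,-8.0,1.75],[0.935,0,0,0,-1.6,-8.0,1.75],[0.935,0,0,0,-1.6,-8.0,1.75],[0.935,0,0,0,-1.6,-8.0,1.75],[0.935,0,0,0,-1.6,-8.0,1.75],[0.935,0,0,0,-1.6,-8.0,1.75],[0.935,0,0,0,-1.6,-8.0,1.75]]]'
python3 -m creep '[[[0.935,0,0,0,-1.6,-8.0,1.75],[0.935,0,0,0,-1.6,-8.0,1.75],[0.935,0,0,0,-1.6,-8.0,1.75],[0.935,0,0,0,0,0,0],[0.935,0,0,0,0,0,0],[0.935,0,0,0,0,0,0],[0.935,0,0,0,0,0,0],[0.935,0,0,0,0,0,0]]]'
python3 -c "
from h import *
print(readout.read_state()['q'].round(2));delta(npos(-50,80,25),notch(25))"
```

```text
t: 18.7
tool_pos: [0.5205, 0.1218, 0.2235]
orientation: [-1.32, -0.226, -0.503]
force: [-0.4, 1.0, 0.3]
opening: 0.006
t: 19.5
tool_pos: [0.5158, 0.1203, 0.2226]
orientation: [-1.505, -0.488, -0.137]
force: [0.2, 0.5, 0.2]
opening: 0.0064
[ 0.11 -0.47  2.09  0.04  1.12 -0.13]
t 19.5 pos [0.5158 0.1203 0.2226] F [0.2 0.5 0.2] open 0.0064
shift cm [-7.63  9.09 -0.55] turn [-0.3  2.  -2. ]
```

```bash
python3 -m creep '[[[0.935,-1.9,2.3,-0.1,0,2,-2],[0.935,-1.9,2.3,-0.1,0,0,0],[0.935,-1.9,2.3,-0.1,0,0,0],[0.935,-1.9,2.3,-0.1,0,0,0],[0.935,0,0,0,0,0,0],[0.935,0,0,0,0,0,0],[0.935,0,0,0,0,0,0],[0.935,0,0,0,0,0,0]]]'
python3 -c "
from h import *
print(readout.read_state()['q'].round(2));delta(npos(-51,25,25),notch(25))"
```

```text
t: 20.3
tool_pos: [0.4886, 0.1094, 0.1098]
orientation: [-1.49, -0.488, -0.206]
force: [0.3, -0.2, 0.8]
opening: 0.0062
[ 0.08 -0.51  2.34  0.07  0.87 -0.14]
t 20.3 pos [0.4886 0.1094 0.1098] F [ 0.3 -0.2  0.8] open 0.0062
shift cm [-3.    4.72 -0.27] turn [-0.2 -0.5  0.6]
```

```bash
python3 -m creep '[[[0.935,-1.5,1.2,-0.1,0,-0.5,0.6],[0.935,-1.5,1.2,-0.1,0,0,0],[0.935,0,1.2,0,0,0,0],[0.935,0,1,0,0,0,0],[0.935,0,0,0,0,0,0],[0.935,0,0,0,0,0,0],[0.935,0,0,0,0,0,0],[0.935,0,0,0,0,0,0]]]'
python3 -c "
from h import *
print(readout.read_state()['q'].round(2));delta(npos(-51,20,25),notch(25));delta(npos(-51,10,25),notch(25))
c=cam('wrist','w5')"
```

```text
t: 21.1
tool_pos: [0.483, 0.1062, 0.0561]
orientation: [-1.493, -0.494, -0.192]
force: [0.4, -0.8, -0.1]
opening: 0.0062
[ 0.07 -0.43  2.39  0.08  0.75 -0.17]
t 21.1 pos [0.483  0.1062 0.0561] F [ 0.4 -0.8 -0.1] open 0.0062
shift cm [-0.34  0.6  -0.02] turn [-0.2  0.2  0.3]
t 21.1 pos [0.483  0.1062 0.0561] F [ 0.4 -0.8 -0.1] open 0.0062
shift cm [-0.77  1.5  -0.02] turn [-0.2  0.2  0.3]
```

View pics/w5.png

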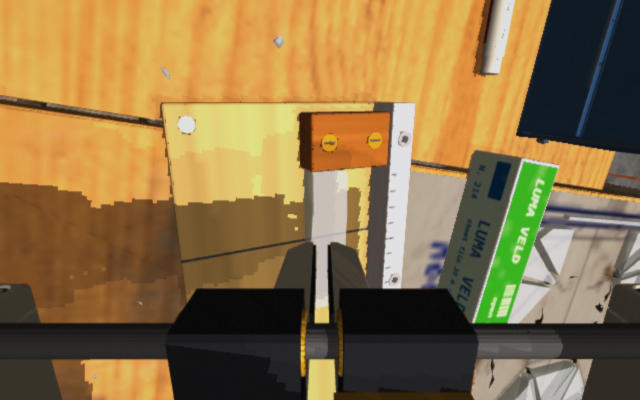

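The strip (308-358, from row 170) has its end at the stop. The finger gap is over its near edge, and a dark gap to the fence remains at (372-388). I descend behind the near edge.

```bash
python3 -m creep '[[[0.935,-0.4,0.6,0,0,0,0.3],[0.935,-0.3,0.5,0,0,0,0],[0.935,-0.2,0.4,0,0,0,0],[0.935,0,0,0,0,0,0],[0.935,0,0,0,0,0,0],[0.935,0,0,0,0,0,0],[0.935,0,0,0,0,0,0],[0.935,0,0,0,0,0,0]]]'
python3 -c "
from h import *
print(readout.read_state()['q'].round(2));delta(npos(-51,10,25),notch(25));delta(npos(-22.5,10,25),notch(25))"
```

```text
t: 21.95
tool_pos: [0.4829, 0.106, 0.0395]
orientation: [-1.494, -0.493, -0.19]
force: [-5.2, -1.0, 5.3]
opening: 0.0062
[ 0.07 -0.4   2.4   0.08  0.7  -0.18]
t 21.95 pos [0.4829 0.106  0.0395] F [-5.2 -1.   5.3] open 0.0062
shift cm [-0.05  0.    0.  ] turn [-0.2  0.3  0.2]
t 21.95 pos [0.4829 0.106  0.0395] F [-5.2 -1.   5.3] open 0.0062
shift cm [ 2.53  1.22 -0.01] turn [-0.2  0.3  0.2]
```

```bash
python3 -m creep '[[[0.935,0.4,0.1,0,0,0,0],[0.935,0.45,0.2,0,0,0,0],[0.935,0.45,0.2,0,0,0,0],[0.935,0.45,0.2,0,0,0,0],[0.935,0.45,0.2,0,0,0,0],[0.935,0,0,0,0,0,0],[0.935,0,0,0,0,0,0],[0.935,0,0,0,0,0,0]]]'
python3 -c "
from h import *
print(readout.read_state()['q'].round(2));s=readout.read_state();print((s['force']@np.stack([XB,YB,ZB],1)).round(1));delta(npos(-22.5,10,25),notch(25))"
```

```text
t: 22.75
tool_pos: [0.5079, 0.1109, 0.0396]
orientation: [-1.495, -0.492, -0.189]
force: [-1.0, -0.8, 3.9]
opening: 0.0062
[ 0.08 -0.3   2.33  0.08  0.68 -0.17]
[-1.1 -0.6  3.9]
t 22.75 pos [0.5079 0.1109 0.0396] F [-1.  -0.8  3.9] open 0.0062
shift cm [ 0.22  0.15 -0.01] turn [-0.2  0.3  0.1]
```

```bash
python3 -m creep '[[[0.935,0.2,0.1,0,0,0,0],[0.935,0.2,0.1,0,0,0,0],[0.935,0.2,0.1,0,0,0,0],[0.935,0.2,0.1,0,0,0,0],[0.935,0.2,0.1,0,0,0,0],[0.935,0.2,0.1,0,0,0,0],[0.935,0.1,0.05,0,0,0,0],[0.935,0.1,0.05,0,0,0,0]]]'
python3 -c "
from h import *
s=readout.read_state();print((s['force']@np.stack([XB,YB,ZB],1)).round(1));delta(npos(-22.5,10,25),notch(25))
c=cam('wrist');im=c['frame'][100:340,180:480];cv2.imwrite('pics/w6.png',cv2.resize(im[:,:,::-1],None,fx=2.4,fy=2.4))"
```

```text
t: 23.55
tool_pos: [0.5107, 0.1119, 0.0395]
orientation: [-1.501, -0.472, -0.159]
force: [-16.2, -4.3, 16.4]
opening: 0.0065
[-16.7  -1.2  16.4]
t 23.55 pos [0.5107 0.1119 0.0395] F [-16.2  -4.3  16.4] open 0.0065
shift cm [-0.04  0.02 -0.05] turn [-0.2  0.6 -1.7]
```

View pics/w6.png

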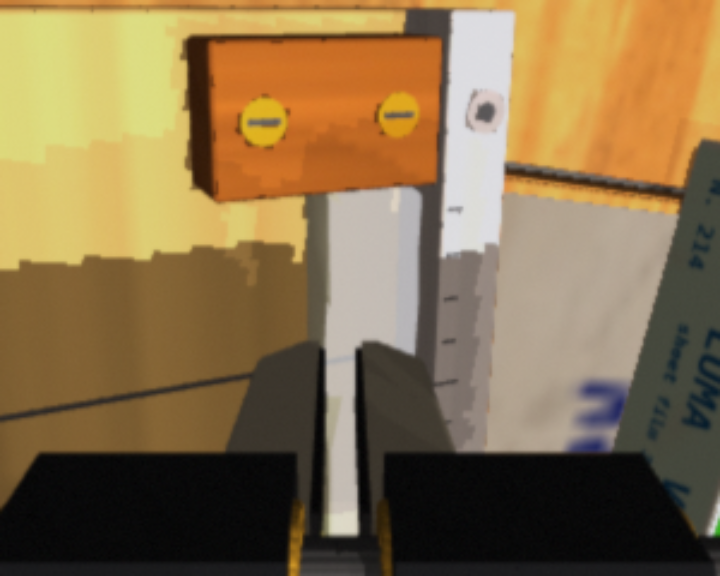

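The strip's right edge (col 420) lies along the fence face (dark band 420-440), with reaction forces of 17 N in x and 16 N in z. The stop contact is hidden from this view. To be sure of it, I'll release and nudge the free end lengthways, then re-engage.

```bash
python3 -m creep '[[[0.935,-0.1,-0.3,0,0,0,0],[0.935,0.6,-1.3,0,0,0,0],[0.935,0.8,-1.8,0,0,0,0],[0.935,0,0,-2.5,0,0,-1.7],[0.935,0,0,-2.5,0,0,0],[0.935,0,0,-1.2,0,0,0],[0.935,0,0,0,0,0,0],[0.935,0,0,0,0,0,0]]]'
python3 -c "
from h import *
print(readout.read_state()['q'].round(2))
c=cam('wrist','w7')
delta(npos(-14,25,25,y=-105),notch(25));delta(npos(-14,8,25,y=-105),notch(25))"
```

```text
t: 24.4
tool_pos: [0.52, 0.0497, 0.0763]
orientation: [-1.494, -0.495, -0.181]
force: [0.1, 0.1, 0.3]
opening: 0.0063
[-0.09 -0.36  2.29  0.17  0.79 -0.39]
t 24.45 pos [0.5199 0.0499 0.0762] F [ 0.4 -0.3 -0.9] open 0.0059
shift cm [0.07 2.46 0.04] turn [-0.3  0.7 -0.1]
t 24.45 pos [0.5199 0.0499 0.0762] F [ 0.4 -0.3 -0.9] open 0.0059
shift cm [-0.65  4.    0.04] turn [-0.3  0.7 -0.1]
```

View pics/w7.png

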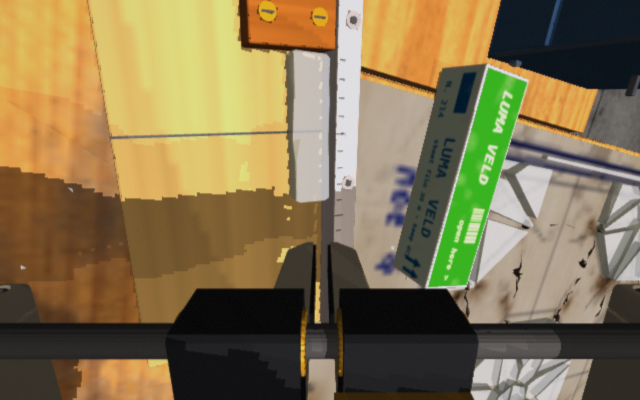

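The whole strip is in view at (288-330, 51-202), flush along the fence, with its top end just at the stop's lower edge (row ~48). I measure the remaining gap.

```bash
python3 - <<'E'
from h import *
c=dict(np.load('/tmp/wrist.npz'));W=cloud(c);Z=W[...,2];M=np.stack([XB,YB,ZB],1)
B=(W-CORNER)@M*1000
S=B[40:215,280:335].reshape(-1,3);S=S[(S[:,2]>9)&(S[:,2]<15.5)&(S[:,0]<1)]
ys=S[(S[:,0]<-3)&(S[:,0]>-21)];print('strip y',ys[:,1].min(),ys[:,1].max(),'z',np.median(S[:,2]))
for lo in range(-85,0,12):
    m=(S[:,1]>lo)&(S[:,1]<lo+6); print(lo,S[m][:,0].min().round(1),S[m][:,0].max().round(1))
q=[B[0:60,u][(B[0:60,u,2]>16)&(B[0:60,u,2]<24)][:,1].min() for u in range(262,330,8)];print('stop',np.round(q,1))
f=[B[v,320:360][(B[v,320:360,2]>18.5)&(B[v,320:360,2]<24)][:,0].min() for v in range(60,200,20)];print('fence',np.round(f,1))
E
```

```text
strip y -87.14069670878715 -0.24072254997893577 z 12.43798570547966
-85 -23.2 0.2
-73 -23.1 0.5
-61 -23.1 0.1
-49 -23.3 0.1
-37 -23.7 0.2
-25 -23.9 0.2
-13 -23.9 0.1
-1 -31.0 0.0
stop [-0.6 -0.4 -0.5 -0.6 -0.3 -0.2  0.1 -0.4 -0.2]
fence [-0.8 -0.2 -0.6 -0.8 -0.8 -0.4 -0.4]
```

```bash
python3 -m creep '[[[0.935,-0.2,1.3,0,-0.3,0.7,0],[0.935,-0.2,1.3,0,0,0,0],[0.935,-0.2,0.9,0,0,0,0],[0.935,0,0.4,0,0,0,0],[0.935,0,0,0,0,0,0],[0.935,0,0,0,0,0,0],[0.935,0,0,0.3,0,0,0],[0.935,0,0,0,0,0,0]]]'
python3 -c "
from h import *
delta(npos(-14,8,25,y=-95),notch(25))"
```

```text
t: 25.25
tool_pos: [0.5301, 0.059, 0.0378]
orientation: [-1.496, -0.488, -0.189]
force: [0.5, 0.6, -0.8]
opening: 0.0063
t 25.25 pos [0.5301 0.059  0.0378] F [ 0.5  0.6 -0.8] open 0.0063
shift cm [-0.09  0.01  0.36] turn [-0.1  0.1 -0. ]
```

Free of contact; now nudge along +y.

```bash
python3 -m creep '[[[0.935,-0.1,0,0.2,0,0,0],[0.935,0,0,0.15,0,0,0],[0.935,0,0,0.15,0,0,0],[0.935,0,0,0.1,0,0,0],[0.935,0,0,0.1,0,0,0],[0.935,0,0,0.1,0,0,0],[0.935,0,0,0.1,0,0,0],[0.935,0,0,0.1,0,0,0]]]'
python3 -c "
from h import *
s=readout.read_state();print((s['force']@np.stack([XB,YB,ZB],1)).round(1));delta(npos(-14,8,25,y=-95),notch(25))"
```

```text
t: 26.05
tool_pos: [0.5288, 0.0636, 0.0388]
orientation: [-1.506, -0.492, -0.192]
force: [0.0, -6.7, 0.3]
opening: 0.006
[-1.2 -6.6  0.3]
t 26.05 pos [0.5288 0.0636 0.0388] F [ 0.  -6.7  0.3] open 0.006
shift cm [-0.1   0.12 -0.11] turn [0.5 0.3 0.1]
```

6.6 N of reaction along the strip (its own drag is about 0.4 N), so it is home against the stop. I back off and return to the near edge.

```bash
python3 -m creep '[[[0.935,0,0,-0.6,0,0,0],[0.935,-0.5,-1.2,-0.3,0,0,0],[0.935,-0.3,-1.8,0,0,0,0],[0.935,-0.3,0,2.5,0,0,0],[0.935,-0.3,0,2.7,0,0,0],[0.935,0,0,0,0,0,0],[0.935,0,0,0,0,0,0],[0.935,0,0,0,0,0,0]]]'
python3 -c "
from h import *
delta(npos(-26,20,25),notch(25));delta(npos(-26,10.5,25),notch(25))"
```

```text
t: 26.85
tool_pos: [0.4958, 0.1004, 0.0616]
orientation: [-1.505, -0.493, -0.194]
force: [-0.8, 0.5, -0.3]
opening: 0.0059
t 26.85 pos [0.4958 0.1004 0.0616] F [-0.8  0.5 -0.3] open 0.0059
shift cm [0.66 1.67 0.81] turn [0.5 0.2 0.2]
t 26.85 pos [0.4958 0.1004 0.0616] F [-0.8  0.5 -0.3] open 0.0059
shift cm [0.25 2.53 0.82] turn [0.5 0.2 0.2]
```

```bash
python3 -m creep '[[[0.935,0.3,0.5,0.4,0.5,0.2,0.2],[0.935,0.2,0.6,0.4,0,0,0],[0.935,0,0.6,0,0,0,0],[0.935,-0.1,0.4,0,0,0,0],[0.935,-0.1,0.3,0,0,0,0],[0.935,0,0,0,0,0,0],[0.935,0,0,0,0,0,0],[0.935,0,0,0,0,0,0]]]'
python3 -c "
from h import *
s=readout.read_state();print((s['force']@np.stack([XB,YB,ZB],1)).round(1));delta(npos(-22.5,10,25),notch(25))"
```

```text
t: 27.65
tool_pos: [0.5093, 0.1095, 0.0395]
orientation: [-1.497, -0.485, -0.193]
force: [-6.3, -1.3, 7.5]
opening: 0.0056
[-6.4 -0.1  7.5]
t 27.65 pos [0.5093 0.1095 0.0395] F [-6.3 -1.3  7.5] open 0.0056
shift cm [0.13 0.09 0.15] turn [-0.  -0.1 -0. ]
```

```bash
python3 -m creep '[[[0.935,0.2,0.1,0,0,0,0],[0.935,0.2,0.08,0,0,0,0],[0.935,0.2,0.08,0,0,0,0],[0.935,0.2,0.08,0,0,0,0],[0.935,0.2,0.08,0,0,0,0],[0.935,0.2,0.08,0,0,0,0],[0.935,0.2,0.08,0,0,0,0],[0.935,0.2,0.08,0,0,0,0]]]'
python3 -c "
from h import *
s=readout.read_state();print((s['force']@np.stack([XB,YB,ZB],1)).round(1));delta(npos(-22.5,10,25),notch(25))"
```

```text
t: 28.45
tool_pos: [0.5113, 0.1101, 0.0392]
orientation: [-1.505, -0.459, -0.155]
force: [-38.0, -9.0, 40.2]
opening: 0.0062
[-39.   -1.6  40.2]
t 28.45 pos [0.5113 0.1101 0.0392] F [-38.   -9.   40.2] open 0.0062
shift cm [-0.05 -0.02  0.14] turn [-0.1  0.3 -2.4]
```

```bash
python3 -m creep '[[[0.935,0,-0.05,0,0,0,-1],[0.935,0.05,-0.05,0,0,0,-1],[0.935,0.1,0,0,0,0,0],[0.935,0.1,0,0,0,0,0],[0.935,0.1,0,0,0,0,0],[0.935,0.1,0,0,0,0,0],[0.935,0.1,0,0,0,0,0],[0.935,0.1,0,0,0,0,0]]]'
python3 -c "
from h import *
s=readout.read_state();print((s['force']@np.stack([XB,YB,ZB],1)).round(1));delta(npos(-22.5,10,25),notch(25))"
```

```text
t: 29.25
tool_pos: [0.5109, 0.11, 0.0396]
orientation: [-1.5, -0.476, -0.171]
force: [-14.2, -3.7, 13.9]
opening: 0.0061
[-14.6  -1.   13.9]
t 29.25 pos [0.5109 0.11   0.0396] F [-14.2  -3.7  13.9] open 0.0061
shift cm [-0.02  0.03  0.14] turn [-0.1  0.3 -1.2]
```

```bash
python3 -m creep '[[[0.935,0.15,-0.05,0,0,0,0],[0.935,0.2,-0.03,0,0,0,0],[0.935,0.2,-0.03,0,0,0,0],[0.935,0.2,0,0,0,0,0],[0.935,0.2,0,0,0,0,0],[0.935,0.2,0,0,0,0,0],[0.935,0.2,0,0,0,0,0],[0.935,0.2,0,0,0,0,0]]]'
python3 -c "
from h import *
s=readout.read_state();print((s['force']@np.stack([XB,YB,ZB],1)).round(1));delta(npos(-22.5,10,25),notch(25))"
```

```text
t: 30.05
tool_pos: [0.5114, 0.1101, 0.0397]
orientation: [-1.507, -0.451, -0.141]
force: [-22.4, -5.0, 19.8]
opening: 0.0064
[-22.9  -0.7  19.8]
t 30.05 pos [0.5114 0.1101 0.0397] F [-22.4  -5.   19.8] open 0.0064
shift cm [-0.07  0.02  0.14] turn [-0.2  0.5 -3.2]
```

```bash
python3 -m creep '[[[0.935,0.2,-0.06,0,0,0,-0.8],[0.935,0.22,-0.06,0,0,0,-0.8],[0.935,0.22,-0.06,0,0,0,-0.5],[0.935,0.22,-0.04,0,0,0,-0.5],[0.935,0.22,-0.02,0,0,0,-0.5],[0.935,0.22,-0.02,0,0,0,-0.5],[0.935,0.22,-0.02,0,0,0,-0.5],[0.935,0.22,-0.02,0,0,0,-0.5]]]'
python3 -c "
from h import *
for i in range(2):
  c=cam('wrist');s=readout.read_state();print((s['force']@np.stack([XB,YB,ZB],1)).round(1))
delta(npos(-22.5,10,25),notch(25))
im=c['frame'][60:340,180:480];cv2.imwrite('pics/w8.png',cv2.resize(im[:,:,::-1],None,fx=2.1,fy=2.1))"
```

```text
t: 30.85
tool_pos: [0.5111, 0.1101, 0.0395]
orientation: [-1.497, -0.486, -0.174]
force: [-21.3, -6.3, 19.0]
opening: 0.0061
[-22.1  -1.5  19. ]
[-21.7  -1.6  17.4]
t 30.95 pos [0.5112 0.1101 0.0395] F [-21.   -5.7  17.4] open 0.0062
shift cm [-0.05  0.01  0.13] turn [-0.3  0.6 -0.6]
```

View pics/w8.png

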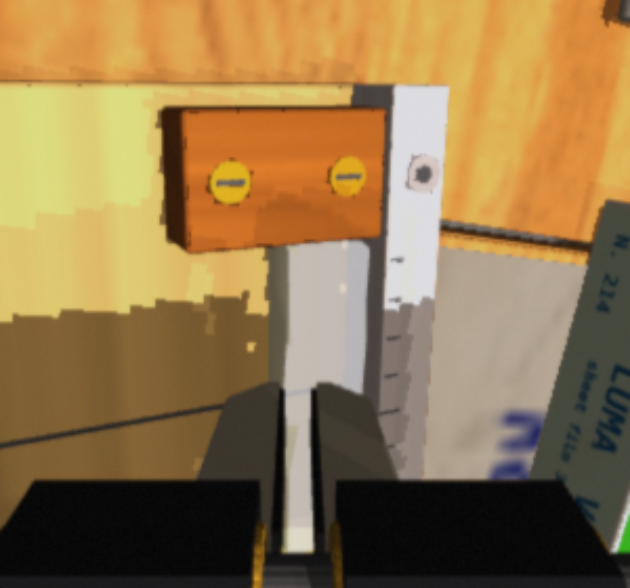

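The strip lies flush along the fence (right edge at col ~368) with its end under the stop's edge (row ~245). The fingers straddle its near edge, clear of the fence, and the push is steady at about 22 N sideways and 17-19 N down. I hand in.

```bash
python3 -c "
from h import *
robot.close_job()"
```

```text
the job is handed in; nothing more can be done
```

I pulled the upper drawer fully open and took out the glass strip. I set it on the board against the stop, slid it to the fence and nudged its free end home. The job was handed in at about 31 s with the slanting push still held.

- **Position:** measured by depth before the final push, the strip lay along the fence (edge within about 0.5 mm). Its end was at the stop within camera noise, about ±1 mm. The nudge met 6.6 N of resistance along the strip, so it was against the stop. After the push was on, I checked the position only by eye in a wrist picture, where it still looked flush.
- **Push:** the last readings were about 22 N towards the fence and 17–19 N down, steady. Allowing for drag on the bed, I estimate 9–13 N actually reaches the fence.
- **Higher force earlier:** while building up the push, the fingertips briefly pressed with about 39 N sideways and 40 N down (about 56 N combined at the wrist). I eased off at once. The contact should have been at the fingers, not the gripper's body, and the wrist stayed well under 120 N.
- **Not as planned:** I first wanted a 55° tool tilt, but a joint limit ruled it out. I used a 25° tilt instead, with the fingertips straddling the strip's near edge.
- **Not rechecked:** I took no last picture of the heart or the other bench items. Nothing touched them as far as I know.

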